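Stapler onto the indexing photo stage

ROBOT

A 6-joint arm with a two-finger parallel gripper is mounted at the origin on the work surface; the furniture and walls round the work are solid. World frame = base frame: x ahead of the robot, y to its left, z up, the work surface at z = 0. Lengths are in mm, angles in rad, forces in N, time in s.
With the tool pointing down it reaches from about 325 to 925 mm from the base axis. Payload 3.1 kg.
Tool frame: the origin (TCP) lies midway between the tips of the shut fingers; the grasp point (between the pads) lies 19 mm behind it (robot.hold_point_z is the distance from the TCP to the grasp point, in mm); z points along the fingers, y is the line along which they close (so a half turn about z gives the same grasp; the last joint's range is limited). The gripper opens to 85 mm and grips with 20 to 120 N. Pads are 22 mm wide; open, the fingers measure 114 mm over their backs; the gripper's body (76 mm by 85 mm) begins 54 mm behind the grasp point. The pads swing forward as they close: fully open they stand 13 mm farther back than shut.
Start: joints at [1.068, 0.217, 1.613, -0, 1.311, -0.112], TCP at [238.063, 577.897, 231.3] pointing down, gripper open.
Joint ranges: [-2.75, 2.75], [-0.78, 2.1], [0.31, 2.55], [-1.13, 4.27], [0.13, 2.63], [-2.58, 2.58]. Speed limits (rad/s): [2.79, 2.79, 3.14, 3.14, 3.14, 3.14].

INTERFACE

Orientations are given as a rotation vector (axis times angle).
In Python, from station import robot gives the robot as it stands.
- The arm moves only by the shell command python3 -m crank 'ROWS' [FORCE]. ROWS is JSON, a list of rows, each a list of 7 numbers: the shift along the tool's x, y, z normalised to -1 to 1, where 1 is 1000 mm, then the turn, a rotation vector about the tool's x, y, z normalised to -1 to 1, where 1 is 360 degrees, then the opening, from -1 (shut) to 1 (fully open). In form: [[tx, ty, tz, wx, wy, wz, claw], ...]. A call has 1 to 20 rows; each row is the pose to reach, as a shift and turn from the pose commanded when the call began, along the tool's axes at that moment, turning the shorter way round; what a row does not reach only later rows make up. A row lasts 1/8 s, in which the tool goes at most 62.5 mm and 10.7 degrees, less where a joint would pass 70% of its speed; a pose out of reach is approached as far as the arm can. A call with a number of a shift or a turn outside -1 to 1 is refused whole. A call with a gripper value outside its range is refused whole. The fingers move at their own pace and stop on an object; FORCE is the grip in N (left out, the last holds). Time passes only in rows, so rows that repeat a pose let the fingers close. It gives the time, the measured TCP pose, the force, the opening and the grip force at its end, in the units of the state.
- robot.observe(): the state, without advancing time (a new reading comes with each control period).
- robot.camera(name): name is "scene" or "top"; returns a dict with "frame" (384x512x3 uint8, blue, green, red), "range_z" (384x512 float32, mm along the optical axis (not along the pixel's ray), 0 where there is no reading), "fx", "fy", "cx", "cy" (pixels), "rvec" (rotation vector, rad) and "tvec" (3), from world to camera coordinates, as OpenCV has them. Camera axes: x right, y down, z forward; pixel columns grow to the right and rows downward; lengths in mm; the calibration is good to about 2 mm. A picture is of the moment at which its call begins.
- robot.close_job(): hands the job in; it is judged then, once.
The state is a dict: "t": time; "joint_positions": joint angles; "qvel": joint speeds; "effort": joint torques, N m; "ee_pos": TCP position; "orientation": TCP orientation; "force": force on the tool from outside, world axes, zero at the start; "torque": the same for the moment, N m; "width": opening from 0.0 (shut) to 1.0 (fully open); "grasp_force": force on a finger pad.
Only numpy, scipy, OpenCV 4.12 (cv2) and the standard library are available. Lean on these libraries where they do the work, as an engineer would, in place of code of your own. Each camera call takes 0.05 s, during which the arm holds its last target. There are 200 camera calls.

TASK

Get the stapler ready for its sale photo: draw it out from under the low shelf, stand it squarely in the white cradle of the photo stage (either way round), set down gently and let go. Then turn the stage until its lever lines up with the orange marker. Leave the other things on the desk where they are.

Things in the scene. Friction and masses are not known exactly. Their poses are not given: they have to be found in the camera images.
- stapler: Stapler, dark blue arm, black foot, 36 wide (x) x 150 long (y) x 60 mm high, 0.21 kg. Origin: centre of underside; +y to its rear (white block). Foot 36 mm wide, 7 high; the rigid top arm is 26 mm wide, z 47 to 60, over the whole length (16 wide at z 34 to 46): grip across it at z about 48. At first it is under the low shelf, only its rear 55 mm out towards the robot: grip there, near y = +49 mm.
- riser: Fixed low desk shelf: pale wooden board 130 deep x 170 wide x 12 mm, top at z 86 mm, underside at z 74 mm, on dark side legs (146 mm between them). Origin: at desk level under the middle of the board's front edge; +x points back under the board, so the open front faces its -x. A pen lies fixed on it, on the rear part.
- photo_stage: Fixed grey foot of the photo stage: round, radius 88 mm, with a scale arc with white ticks towards its -x (robot) side, to radius 150 mm, 12 mm high. Origin: at desk level on the vertical axis about which the cradle turns.
- stage_turn (a joint): Turning angle (rad) of the white cradle with its lever about the vertical axis of the photo stage, counter-clockwise seen from above; at 0 the lever points along the foot's -x. Range -1.1 to 1.1. Stiff: needs about 2 N at the knob and stays where it is left.
- seat (a point): Centre of the white cradle's floor, on the turning axis, 24 mm above the desk; turns with the cradle: y along it, x across, lever along -x. Inside 160 mm long, 46 wide. Walls rise 50 mm above the floor: end walls, and side walls (7 mm thick) reaching 41 mm inward from each end. The middle 78 mm has no side walls: only there is room for fingers, so hold the stapler at its middle.
- lever_knob (a point): Top centre of the upright round blue knob at the end of the black lever, 118 mm from the turning axis. Knob about 22 mm in diameter, 55 mm high; its top is 80 mm above the desk. Grip it from above about 15 to 20 mm below the top and lead it on an arc about the axis.
- stage_marker: Orange index marker, 44 x 18 mm, fixed on the rim of the scale arc, 136 to 180 mm from the turning axis, up to 17 mm high. Its origin lies on the turning axis at desk level, NOT in the orange piece, which lies along its -x from there. The lever lines up with it when the seat's x axis is parallel to the marker's x axis.
- mouse: White mouse, 107 x 58 x 33 mm; origin under its centre. Leave alone.
- eraser: Block eraser, blue and white, 22 x 52 x 12 mm; origin under its centre. Leave alone.
- match_box: Red matchbox, 36 x 53 x 15 mm; origin under its centre. Leave alone.

How it is judged (in metres and radians):
On the way, in this order (a step that is already met when the one before it is completed fails the run):
1. The stapler stands in the cradle, down on its floor, and is let go (x of stapler in the frame of seat between -0.012 and 0.012 m and y of stapler in the frame of seat between -0.012 and 0.012 m and z of stapler in the frame of seat below 0.005 m and angle between stapler's own z axis and vertical below 0.12 rad and angle between the y axis of stapler and the y axis of seat, either way round below 0.15 rad and contact force between the fingers and stapler below 0.3 N), for 0.2 s.
2. With the stapler in it, the stage is turned until the lever lines up with the marker (x of stapler in the frame of seat between -0.012 and 0.012 m and y of stapler in the frame of seat between -0.012 and 0.012 m and z of stapler in the frame of seat below 0.005 m and angle between stapler's own z axis and vertical below 0.12 rad and angle between the y axis of stapler and the y axis of seat, either way round below 0.15 rad and angle between the x axis of seat and the x axis of stage_marker, either way round below 0.06 rad and velocity of joint stage_turn between -0.05 and 0.05 rad/s), for 0.2 s.
At the end, for the whole second after the job is handed in: The stapler stands upright in the cradle on its floor (within 12 mm of the seat's centre along each cradle axis, under 5 mm above the floor, within 0.15 rad of the cradle's length either way round), and the lever is within 0.06 rad of the orange marker, all at rest and let go (all of step 2 and linear speed of stapler below 0.02 m/s); the robot touches nothing.
It fails at once if another thing on the desk is moved by more than 20 mm (distance of any of mouse, eraser, match_box from where it was at the start of the episode above 0.02 m).
It fails at once if the stapler falls into the cradle instead of being set down (faster than 0.6 m/s between its walls) (horizontal distance between stapler and seat below 0.04 m and z of stapler in the frame of seat below 0.06 m and linear speed of stapler above 0.6 m/s).
It also fails if it takes over 67 s, if anything falls off the work surface, if the arm or the gripper's body presses on something with over 40 N, if the wrist force passes 120 N, or if a joint passes its speed limit or range.

## Working session

There is one attempt and no reset: what is moved stays moved. The work goes in short steps, Python scripts to look and compute and a shell command to move; the robot and the scene stay as the last step left them, time stands still between calls to the robot, and variables do not carry over. Pictures are saved under pics/ and viewed, at most 10 in all, crops included, and the job is handed in when it is done.

```bash
mkdir -p pics
cat > h.py <<'E'
import numpy as np,cv2
from station import robot
def snap(n,tag):
    c=robot.camera(n); cv2.imwrite(f'pics/{tag}.png',c['frame'])
    R=cv2.Rodrigues(np.array(c['rvec'],float))[0]; t=np.array(c['tvec'],float).ravel()
    z=c['range_z'].astype(float); v,u=np.mgrid[:384,:512]
    P=np.stack([(u-c['cx'])/c['fx']*z,(v-c['cy'])/c['fy']*z,z],-1)
    W=(P-t)@R; W[z==0]=np.nan
    np.savez(f'pics/{tag}.npz',W=W,f=c['frame']); return W,c['frame']
E
python3 - <<'E'
from h import *
for n in('top','scene'):
    W,f=snap(n,n+'0')
    cv2.imwrite(f'pics/{n}0b.png',cv2.resize(f,(800,600),interpolation=cv2.INTER_CUBIC))
o=robot.observe();print(o)
E
```

```text
{'t': 0.1, 'joint_positions': array([ 1.06780128e+00,  2.17684283e-01,  1.61478560e+00, -5.66259120e-06,
        1.31132052e+00, -1.12206767e-01]), 'qvel': array([-0.00052413, -0.00157136, -0.00253883, -0.00200387, -0.00139981,
       -0.00055955]), 'effort': array([-1.07310156e-03, -3.98074079e+01, -3.04971421e+01, -1.64422954e-04,
        4.17778982e-03,  9.24139783e-06]), 'ee_pos': array([237.69770038, 577.23143766, 230.08918433]), 'orientation': array([-0.60981947, -3.0811631 ,  0.00329208]), 'force': array([ 0.37211396,  0.15928745, -0.04018183]), 'torque': array([-0.02707212,  0.00237107, -0.0230616 ]), 'grasp_force': 0.0, 'width': 0.9983223498707359}
```

View pics/top0b.png

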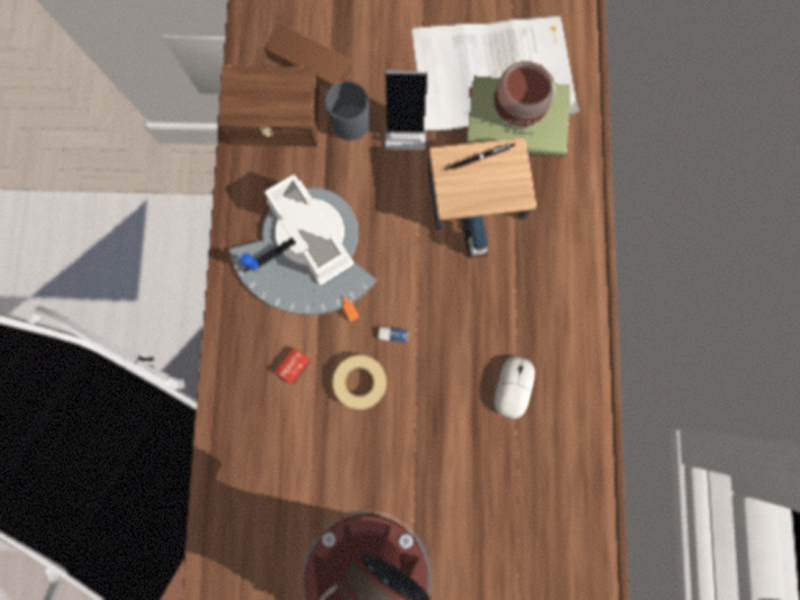

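View pics/scene0b.png

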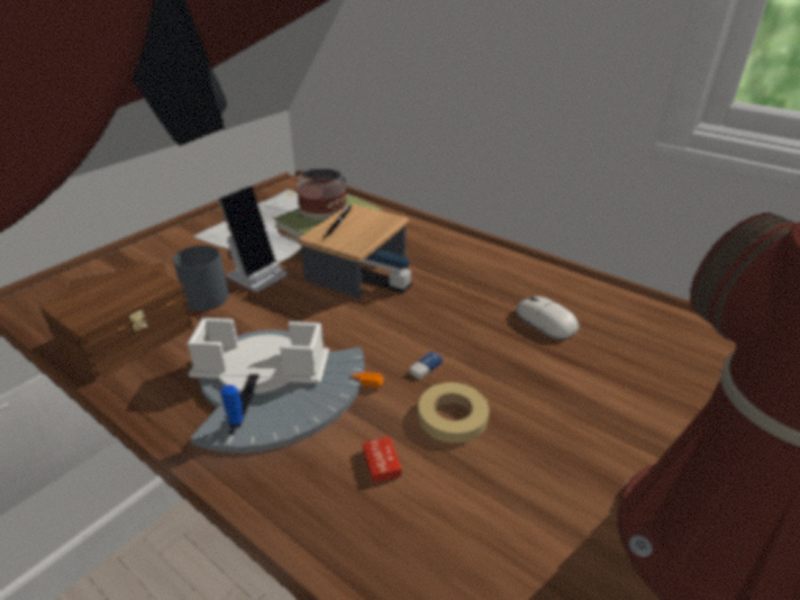

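The top picture shows the stapler's rear at (476,236) out of the shelf front, the cradle at about (310,230), the blue knob at (249,261), the orange marker at (350,309), the eraser at (393,334) and the mouse at (515,387). The scene view confirms this layout.

```bash
cat > m.py <<'E'
from h import *
import sys
def rect(P): 
    (c,s,a)=cv2.minAreaRect(P[:,:2].astype(np.float32)); return np.round(c,1),np.round(s,1),round(a,1)
def box(shape,u0,v0,u1,v1):
    m=np.zeros(shape,bool); m[int(v0*.64):int(v1*.64),int(u0*.64):int(u1*.64)]=1; return m
def go(tag):
    W,f=snap('top',tag); z=W[...,2]; b,g,r=[f[...,i].astype(int) for i in range(3)]
    X=W[...,0]
    S=z.shape
    def rep(n,m):
        P=W[m&np.isfinite(z)]; 
        if len(P)<4: print(n,len(P));return
        print(n,len(P),'med',np.round(np.median(P,0),1),'rect',*rect(P), 'zr',np.round(np.percentile(P[:,2],[5,95]),1))
    rep('board',box(S,420,130,545,225)&(z>78)&(z<94)&(r>130))
    rep('stapler top',box(S,455,205,500,265)&(z>50)&(z<66))
    rep('stapler white',box(S,455,205,500,265)&(z>30)&(z<66)&(b>130))
    rep('knob',box(S,215,160,390,340)&(b>r+60)&(z>70)&(z<90))
    rep('marker',box(S,215,160,390,340)&(r>b+80)&(r>150)&(z>5)&(z<25))
    rep('walls',box(S,215,160,390,340)&(z>66)&(z<84)&(b>120)&(abs(b-r)<60))
    rep('foot',box(S,215,160,390,340)&(z>6)&(z<17)&(abs(r-b)<50))
    rep('eraser',box(S,370,320,415,350)&(z>7)&(z<18))
    rep('mouse',box(S,480,345,550,430)&(z>10))
    return W,f
if __name__=='__main__':
    W,f=go(sys.argv[1])
    z=W[...,2]
    for v in range(130,168,2): 
        print(v,[f"{W[v,u,0]:.0f},{W[v,u,1]:.0f},{z[v,u]:.0f}" for u in range(292,318,3)])
E
python3 m.py top1
```

```text
board 2709 med [ 675.1 -183.6   86.7] rect [ 681.  -184.6] [131.4 170.4] 8.1 zr [83.5 89.8]
stapler top 201 med [ 589.5 -180.8   59.8] rect [ 591.4 -181.3] [62.8 25.5] 10.2 zr [52.1 63.2]
stapler white 20 med [ 562.8 -183.8   34.1] rect [ 563.8 -186.5] [ 7.1 25.2] 1.5 zr [30.5 51.4]
knob 51 med [527.8 217.4  79.9] rect [530.1 217.8] [19.7 17.6] 5.3 zr [72.6 83. ]
marker 88 med [453.2  42.9  16.6] rect [456.8  45.1] [42.2 17.5] 28.1 zr [10.5 20.1]
walls 286 med [614.5 121.6  74.3] rect [595.5 121.4] [174.2  59.9] 34.1 zr [68.9 77.6]
foot 2778 med [510.6 128.9  13. ] rect [569.4 109.7] [345.8 255.2] 75.1 zr [ 9.6 16. ]
eraser 145 med [411.5 -34.2  12.8] rect [411.5 -31.3] [24.7 56.5] 3.8 zr [ 8.9 15.7]
mouse 745 med [ 322.4 -247.4   28.2] rect [ 323.4 -250.4] [ 57.4 105. ] 76.0 zr [16.1 34.1]
130 ['633,-140,89', '634,-148,86', '634,-156,86', '634,-165,85', '635,-173,85', '633,-180,89', '635,-189,86', '634,-196,89', '635,-205,86']
132 ['628,-140,86', '628,-148,87', '629,-157,84', '627,-164,89', '630,-173,83', '629,-180,87', '629,-189,87', '629,-197,87', '629,-205,87']
134 ['622,-140,88'
[... 1602 characters left out ...]
10,-0', '585,-218,2']
158 ['578,-149,1', '577,-157,5', '579,-166,-2', '573,-172,24', '564,-176,58', 'nan,nan,nan', '564,-193,58', '579,-209,4', '580,-218,-1']
160 ['571,-148,4', '572,-157,1', '572,-166,1', '569,-173,16', '564,-179,34', '560,-185,51', '565,-196,31', '574,-210,0', '574,-218,-1']
162 ['565,-148,4', '566,-157,1', '566,-166,1', '564,-174,10', '561,-180,26', '562,-189,21', '563,-198,16', '568,-210,-0', '568,-218,0']
164 ['561,-149,-2', '560,-157,1', '559,-166,5', '559,-174,6', '560,-183,5', '561,-192,-0', '561,-201,0', '562,-210,-1', '562,-218,1']
166 ['554,-149,0', '554,-157,4', '555,-166,-1', '556,-175,-3', '556,-184,-2', '555,-192,2', '556,-201,-1', '555,-209,2', '556,-218,-1']
```

```bash
cat > p.py <<'E'
# usage: p.py x y z yaw(deg of tool y, world)  -> row from measured pose to target with tool down
import sys,numpy as np
from scipy.spatial.transform import Rotation as R
from station import robot
def row(T,o):
    x,y,z,yaw=T; r0=R.from_rotvec(o['orientation']); a=np.radians(yaw)
    ty=np.array([np.cos(a),np.sin(a),0]); tz=np.array([0,0,-1.]); M=np.c_[np.cross(ty,tz),ty,tz]
    d=r0.inv().apply(np.array([x,y,z])-o['ee_pos'])/1000
    w=(r0.inv()*R.from_matrix(M)).as_rotvec()/(2*np.pi)
    return np.round(np.r_[d,w],4).tolist()
o=robot.observe()
a=list(map(float,sys.argv[1:]))
for i in range(0,len(a),4): print(row(a[i:i+4],o))
print('yaw',np.degrees(np.arctan2(*R.from_rotvec(o['orientation']).as_matrix()[1::-1,1])).round(2),'t',o['t'],o['ee_pos'].round(1),'F',o['force'].round(1),'w',round(o['width'],3),'gf',o['grasp_force'])
E
python3 p.py 586 -182 160 -80
```

```text
[-0.6112, -0.5693, 0.0712, -0.0001, 0.0004, 0.41]
yaw 67.61 t 0.15 [237.8 577.3 230.3] F [0.1 0.7 0. ] w 1.001 gf 0.0
```

```bash
python3 -m crank '[[-0.611,-0.569,0.071,0,0,0.41,1],[-0.611,-0.569,0.071,0,0,0.41,1],[-0.611,-0.569,0.071,0,0,0.41,1],[-0.611,-0.569,0.071,0,0,0.41,1],[-0.611,-0.569,0.071,0,0,0.41,1],[-0.611,-0.569,0.071,0,0,0.41,1],[-0.611,-0.569,0.071,0,0,0.41,1],[-0.611,-0.569,0.071,0,0,0.41,1],[-0.611,-0.569,0.071,0,0,0.41,1],[-0.611,-0.569,0.071,0,0,0.41,1],[-0.611,-0.569,0.071,0,0,0.41,1],[-0.611,-0.569,0.071,0,0,0.41,1],[-0.611,-0.569,0.071,0,0,0.41,1],[-0.611,-0.569,0.071,0,0,0.41,1],[-0.611,-0.569,0.071,0,0,0.41,1],[-0.611,-0.569,0.071,0,0,0.41,1],[-0.611,-0.569,0.071,0,0,0.41,1],[-0.611,-0.569,0.071,0,0,0.41,1]]'; python3 p.py 585 -182.3 26 -80 585 -182.3 70 -80
```

```text
t: 2.4
ee_pos: [586.1, -179.8, 160.6]
orientation: [-3.129, -0.277, -0.0]
force: [0.4, 0.2, 0.1]
width: 1.001
grasp_force: 0.0
[-0.0015, 0.0023, 0.1346, 0.0, -0.0, 0.0003]
[-0.0015, 0.0023, 0.0906, 0.0, -0.0, 0.0003]
yaw -79.88 t 2.4 [ 586.1 -179.8  160.6] F [0.4 0.2 0.1] w 1.001 gf 0.0
```

```bash
python3 -m crank '[[-0.001,0.002,0.05,0,0,0,1],[-0.001,0.002,0.09,0,0,0,1],[-0.001,0.002,0.12,0,0,0,1],[-0.001,0.002,0.134,0,0,0,1],[-0.001,0.002,0.134,0,0,0,0],[-0.001,0.002,0.134,0,0,0,-0.5],[-0.001,0.002,0.134,0,0,0,-1],[-0.001,0.002,0.134,0,0,0,-1],[-0.001,0.002,0.134,0,0,0,-1],[-0.001,0.002,0.134,0,0,0,-1],[-0.001,0.002,0.134,0,0,0,-1],[-0.001,0.002,0.134,0,0,0,-1]]' 30; python3 p.py 466 -200.5 28 -81
```

```text
t: 3.9
ee_pos: [587.0, -183.8, 28.1]
orientation: [3.128, 0.274, 0.004]
force: [-0.8, -1.3, 5.6]
width: 0.296
grasp_force: 30.5
[-0.1221, -0.0045, -0.0002, 0.0003, -0.0004, 0.0028]
yaw -79.99 t 3.9 [ 587.  -183.8   28.1] F [-0.8 -1.3  5.6] w 0.296 gf 30.465354938060045
```

```bash
python3 -m crank '[[-0.01,0,-0.002,0,0,0,-1],[-0.03,-0.001,-0.002,0,0,0,-1],[-0.05,-0.002,-0.002,0,0,0,-1],[-0.07,-0.003,-0.002,0,0,0,-1],[-0.09,-0.003,-0.002,0,0,0,-1],[-0.11,-0.004,-0.002,0,0,0,-1],[-0.122,-0.004,-0.002,0,0,0,-1],[-0.122,-0.004,-0.001,0,0,0,-1],[-0.122,-0.004,0.001,0,0,0,-1],[-0.122,-0.004,0.001,0,0,0,0],[-0.122,-0.004,0.001,0,0,0,1],[-0.122,-0.004,0.001,0,0,0,1],[-0.122,-0.004,-0.06,0,0,0,1],[-0.122,-0.004,-0.1,0,0,0,1],[-0.122,-0.004,-0.12,0,0,0,1],[-0.122,-0.004,-0.12,0,0,0,1]]'
python3 - <<'E'
from h import *
W,f=snap('top','top2'); z=W[...,2]
cv2.imwrite('pics/top2b.png',cv2.resize(f[110:260,230:370],None,fx=4,fy=4))
o=robot.observe();print(o['ee_pos'],o['t'])
m=(z>50)&(z<66)&(W[...,0]<614)&(W[...,0]>420)&(abs(W[...,1]+190)<45)
P=W[m];print(len(P),cv2.minAreaRect(P[:,:2].astype(np.float32)))
E
```

```text
t: 5.9
ee_pos: [466.1, -201.1, 148.0]
orientation: [3.127, 0.274, 0.005]
force: [0.4, 1.2, -1.2]
width: 0.999
grasp_force: 0.0
[ 464.97869483 -200.44321816  146.36861339] 5.95
93 ((522.228271484375, -187.3615264892578), (120.99980163574219, 22.554466247558594), 11.304716110229492)
```

View pics/top2b.png

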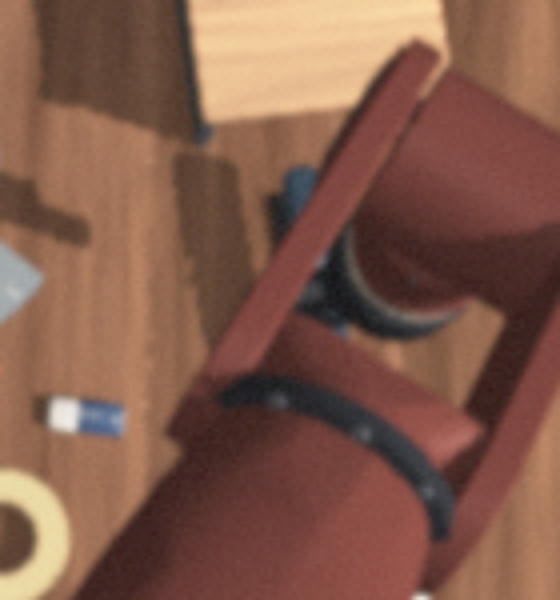

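The stapler is clear of the shelf: its front end shows at crop pixel (300,180), and the arm hides the rest. I'll step aside to measure it.

```bash
python3 -m crank '[[0,-0.06,-0.02,0,0,0,0.6],[0,-0.12,-0.03,0,0,0,0.6],[0,-0.18,-0.03,0,0,0,0.6],[0,-0.24,-0.03,0,0,0,0.6],[0,-0.26,-0.03,0,0,0,0.6]]'
cat > st.py <<'E'
from h import *
import sys
W,f=snap('top',sys.argv[1]); z=W[...,2]
m=(z>53)&(z<66)&(W[...,0]<608)&(W[...,0]>400)&(abs(W[...,1]+190)<60)
P=W[m];print(len(P),cv2.minAreaRect(P[:,:2].astype(np.float32)),P.mean(0).round(1))
c=P[:,:2].mean(0);d=np.linalg.svd(P[:,:2]-c)[2][0];s=(P[:,:2]-c)@d
print('dir',np.degrees(np.arctan2(d[1],d[0])),s.min(),s.max(),'mid',c+d*(s.min()+s.max())/2)
cv2.imwrite(f'pics/{sys.argv[1]}b.png',cv2.resize(f[110:260,200:370],None,fx=4,fy=4))
E
python3 st.py top3
```

```text
t: 6.58
ee_pos: [416.9, 58.4, 173.9]
orientation: [-3.128, -0.28, 0.007]
force: [0.4, -0.5, 0.5]
width: 0.801
grasp_force: 0.0
488 ((509.828369140625, -190.56161499023438), (146.6940460205078, 25.750377655029297), 9.754661560058594) [ 508.5 -190.1   60. ]
dir -169.8334616132138 -74.58482149658501 72.16034169354968 mid [ 509.73471245 -189.88524719]
```

```bash
python3 p.py 510.5 -190.5 130 -80 510.5 -190.5 27 -80
```

```text
[0.0481, 0.2627, 0.0429, -0.0005, 0.0007, 0.0006]
[0.0485, 0.263, 0.1458, -0.0005, 0.0007, 0.0006]
yaw -79.79 t 6.625 [416.8  59.4 173.9] F [-0.5  1.4 -0.6] w 0.799 gf 0.0
```

```bash
python3 -m crank '[[0.048,0.06,0.03,0,0,0,1],[0.048,0.12,0.043,0,0,0,1],[0.048,0.18,0.043,0,0,0,1],[0.048,0.24,0.043,0,0,0,1],[0.048,0.263,0.043,0,0,0,1],[0.048,0.263,0.043,0,0,0,1],[0.048,0.263,0.09,0,0,0.0006,1],[0.048,0.263,0.13,0,0,0.0006,1],[0.048,0.263,0.146,0,0,0.0006,1],[0.048,0.263,0.146,0,0,0.0006,0],[0.048,0.263,0.146,0,0,0.0006,-1],[0.048,0.263,0.146,0,0,0.0006,-1],[0.048,0.263,0.146,0,0,0.0006,-1],[0.048,0.263,0.146,0,0,0.0006,-1],[0.048,0.263,0.146,0,0,0.0006,-1],[0.048,0.263,0.146,0,0,0.0006,-1]]' 40; python3 p.py 510.5 -190.5 130 -80 595.5 121.4 155 -55.7
```

```text
t: 8.62
ee_pos: [514.0, -195.5, 32.2]
orientation: [3.129, 0.268, 0.004]
force: [-1.2, 1.9, 6.7]
width: 0.289
grasp_force: 39.2
[-0.0023, -0.0054, -0.0978, 0.0003, -0.0004, -0.0005]
[0.1346, -0.2982, -0.123, 0.0003, -0.0003, -0.068]
yaw -80.2 t 8.625 [ 514.  -195.5   32.2] F [-1.2  1.9  6.7] w 0.289 gf 39.22254664823413
```

```bash
python3 -m crank '[[0,0,-0.01,0,0,0,-1],[0,0,-0.04,0,0,0,-1],[0,0,-0.08,0,0,0,-1],[0,0,-0.12,0,0,0,-1],[0.03,-0.03,-0.125,0,0,-0.01,-1],[0.05,-0.08,-0.125,0,0,-0.02,-1],[0.07,-0.13,-0.125,0,0,-0.03,-1],[0.09,-0.18,-0.125,0,0,-0.045,-1],[0.11,-0.23,-0.125,0,0,-0.055,-1],[0.13,-0.27,-0.125,0,0,-0.065,-1],[0.137,-0.299,-0.125,0,0,-0.068,-1],[0.137,-0.299,-0.125,0,0,-0.068,-1],[0.137,-0.299,-0.125,0,0,-0.068,-1],[0.137,-0.299,-0.125,0,0,-0.068,-1],[0.137,-0.299,-0.125,0,0,-0.068,-1]]'
python3 - <<'E'
from h import *
W,f=snap('top','top4')
cv2.imwrite('pics/top4b.png',cv2.resize(f[80:220,120:280],None,fx=4,fy=4))
W,f=snap('scene','sc4')
cv2.imwrite('pics/sc4b.png',cv2.resize(f[130:330,80:280],None,fx=3,fy=3))
E
python3 p.py 597.8 123 155 -55.7
```

```text
t: 10.5
ee_pos: [596.7, 121.9, 155.3]
orientation: [3.003, 0.923, -0.0]
force: [0.4, 0.4, -2.1]
width: 0.286
grasp_force: 39.7
[0.0013, -0.0, 0.0003, 0.0, 0.0, -0.0003]
yaw -55.79 t 10.6 [596.7 122.2 155.3] F [ 0.5  0.2 -2.2] w 0.286 gf 39.69414764083922
```

View pics/top4b.png

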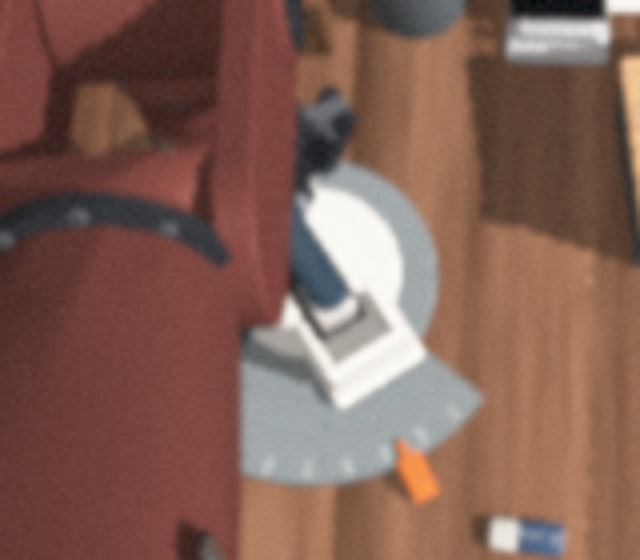

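View pics/sc4b.png

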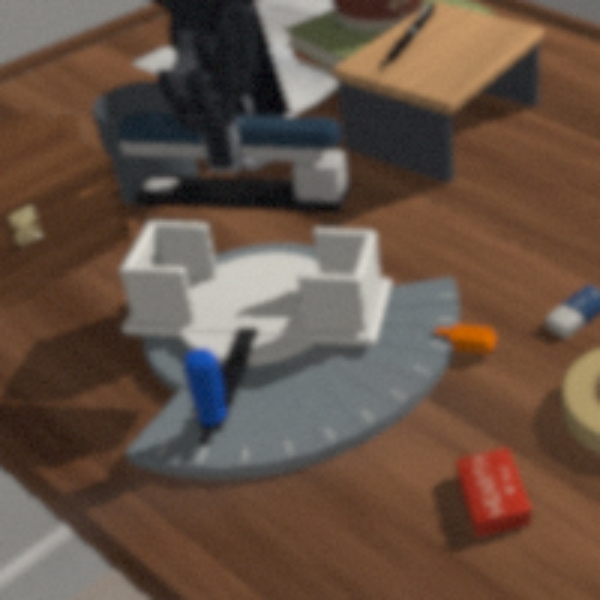

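The stapler hangs level above the cradle; its rear is at crop pixel (335,300) in the top view. I'll check its position in the seat frame from the depth data.

Run:
```python
from h import *
C=np.array([595.5,121.4]);a=np.radians(34.3);y=np.array([np.cos(a),np.sin(a)]);x=np.array([y[1],-y[0]])
def S(P): return np.c_[(P[:,:2]-C)@x,(P[:,:2]-C)@y,P[:,2]]
pr=lambda n,Q:print(n,len(Q),[np.percentile(Q[:,i],[0,2,10,50,90,98,100]).round(1).tolist() for i in range(3)]) if len(Q) else print(n,0)
D=np.load('pics/top1.npz');W=D['W'].reshape(-1,3);W=W[np.isfinite(W[:,2])];Q=S(W)
w=Q[(Q[:,2]>68)&(Q[:,2]<80)&(abs(Q[:,0])<45)&(abs(Q[:,1])<100)]
pr('wall +y',w[w[:,1]>30]);pr('wall -y',w[w[:,1]<-30])
for s in(1,-1):
    e=w[s*w[:,1]>30]; c=cv2.minAreaRect(e[:,:2].astype(np.float32));print(c)
for n in('top4','sc4'):
    D=np.load(f'pics/{n}.npz');W=D['W'].reshape(-1,3);f=D['f'].reshape(-1,3).astype(int);k=np.isfinite(W[:,2]);W=W[k];f=f[k];Q=S(W)
    m=(Q[:,2]>110)&(Q[:,2]<200)&(abs(Q[:,0])<25)&(abs(Q[:,1])<100)
    blue=m&(f[:,0]>f[:,2]+20)
    white=m&(f.min(1)>120)
    pr(n+' blue',Q[blue]);pr(n+' white',Q[white])
    t=blue&(Q[:,1]<-25)&(Q[:,2]>170)
    if n=='top4':
        for lo in(-75,-65,-55,-45,-35):
            b=m&(Q[:,2]>165)&(Q[:,1]>lo)&(Q[:,1]<lo+10);pr(str(lo),Q[b])
    pr(n+' low',Q[m&(Q[:,2]<140)&(f.max(1)<70)])
```

```text
wall +y 137 [[-29.7, -29.2, -27.5, -0.3, 27.5, 29.4, 30.1], [40.5, 41.8, 47.4, 77.3, 85.2, 86.8, 87.1], [68.1, 68.8, 71.1, 74.1, 76.9, 78.7, 79.7]]
wall -y 140 [[-30.1, -29.7, -28.1, -3.1, 27.0, 29.1, 29.8], [-87.1, -86.8, -86.1, -78.6, -48.3, -42.5, -40.6], [68.5, 69.4, 71.8, 74.5, 76.8, 78.2, 79.3]]
((0.32703590393066406, 64.1463394165039), (59.926082611083984, 46.43476486206055), 0.9835498929023743)
((-0.280364990234375, -63.91997528076172), (46.17515563964844, 59.866966247558594), 89.4013442993164)
top4 blue 154 [[-12.3, -10.9, -8.4, 0.2, 7.1, 8.4, 9.9], [-74.7, -73.0, -69.3, -51.6, -29.9, -19.6, -12.2], [180.7, 181.2, 182.6, 184.9, 187.3, 188.0, 189.8]]
top4 white 131 [[-23.2, -22.6, -16.3, 2.0, 13.4, 20.9, 23.7], [-76.4, -75.8, -75.0, -70.3, -11.0, -6.7, -6.2], [127.2, 129.2, 131.5, 159.3, 183.3, 186.1, 196.0]]
-75 47 [[-13.3, -12.6, -10.3, -1.5, 8.1, 10.1, 10.6], [-75.0, -74.7, -74.1, -69.9, -66.1, -65.0, -65.0], [170.5, 175.0, 179.8, 183.6, 186.5, 188.8, 189.8]]
-65 42 [[-14.0, -13.6, -11.4, -1.9, 8.3, 10.5, 11.2], [-64.9, -64.5, -63.2, -59.9, -55.9, -55.6, -55.6], [173.6, 17
[... 442 characters left out ...]
.9, -25.7], [181.0, 181.2, 182.0, 185.1, 187.2, 187.8, 187.9]]
top4 low 4 [[-18.0, -18.0, -17.8, -17.0, -15.7, -15.4, -15.3], [-42.4, -42.1, -41.1, -37.1, -33.7, -32.9, -32.7], [130.7, 130.9, 131.6, 133.8, 135.2, 135.6, 135.7]]
sc4 blue 302 [[-14.7, -12.9, -12.1, -8.1, 2.7, 6.0, 7.7], [-72.4, -70.7, -65.0, -30.7, 54.2, 65.3, 69.9], [176.5, 178.1, 179.5, 184.8, 186.3, 187.0, 187.4]]
sc4 white 92 [[-14.7, -14.1, -12.0, -3.2, 6.4, 10.7, 11.4], [-72.0, -71.6, -71.3, -65.6, 57.2, 62.1, 64.3], [133.0, 133.1, 134.2, 156.9, 159.8, 160.5, 161.0]]
sc4 low 551 [[-23.7, -22.3, -21.4, -13.8, 7.4, 11.7, 14.9], [-73.5, -69.0, -46.8, 5.2, 52.9, 67.5, 72.1], [127.3, 128.9, 130.7, 132.6, 134.1, 134.9, 138.8]]
```

```bash
python3 -m crank '[[0.0005,0.0015,0.02,0,0,0,-1],[0.0005,0.0015,0.035,0,0,0,-1],[0.0005,0.0015,0.045,0,0,0,-1],[0.0005,0.0015,0.055,0,0,0,-1],[0.0005,0.0015,0.065,0,0,0,-1],[0.0005,0.0015,0.075,0,0,0,-1],[0.0005,0.0015,0.083,0,0,0,-1],[0.0005,0.0015,0.09,0,0,0,-1],[0.0005,0.0015,0.094,0,0,0,-1],[0.0005,0.0015,0.096,0,0,0,-1],[0.0005,0.0015,0.098,0,0,0,-1],[0.0005,0.0015,0.098,0,0,0,-1]]'; python3 p.py 597 121 54 -55.7
```

```text
t: 12.1
ee_pos: [598.2, 122.1, 57.4]
orientation: [3.002, 0.926, 0.001]
force: [1.1, -1.0, -2.6]
width: 0.29
grasp_force: 40.1
[-0.0016, 0.0002, 0.0034, 0.0, -0.0001, -0.0001]
yaw -55.73 t 12.1 [598.2 122.1  57.4] F [ 1.1 -1.  -2.6] w 0.29 gf 40.05799967329949
```

No contact yet; I'll feel down for the floor.

```bash
python3 -m crank '[[0,0,0.001,0,0,0,-1],[0,0,0.002,0,0,0,-1],[0,0,0.003,0,0,0,-1],[0,0,0.003,0,0,0,-1]]'; python3 -m crank '[[0,0,0.001,0,0,0,-1],[0,0,0.002,0,0,0,-1],[0,0,0.002,0,0,0,-1]]'
```

```text
t: 12.6
ee_pos: [598.7, 122.3, 56.2]
orientation: [3.002, 0.926, 0.002]
force: [-2.1, -0.4, 7.3]
width: 0.285
grasp_force: 40.8
t: 12.98
ee_pos: [598.7, 122.3, 56.1]
orientation: [3.002, 0.926, 0.0]
force: [-6.0, -0.1, 15.7]
width: 0.291
grasp_force: 41.5
```

```bash
python3 -m crank '[[0,0,-0.003,0,0,0,-1],[0,0,-0.003,0,0,0,-0.3],[0,0,-0.003,0,0,0,0],[0,0,-0.003,0,0,0,0.2],[0,0,-0.003,0,0,0,0.2],[0,0,-0.003,0,0,0,0.2],[0,0,-0.02,0,0,0,0.2],[0,0,-0.05,0,0,0,0.2],[0,0,-0.09,0,0,0,0.2],[0,0,-0.13,0,0,0,0.2],[0,0,-0.15,0,0,0,0.2],[-0.06,0,-0.15,0,0,0,0.2],[-0.12,0,-0.15,0,0,0,0.2],[-0.18,0,-0.15,0,0,0,0.2],[-0.22,0,-0.15,0,0,0,0.2],[-0.22,0,-0.15,0,0,0,0.2]]'
cat > fit.py <<'E'
from h import *
import sys
W,f=snap('top',sys.argv[1])
cv2.imwrite(f'pics/{sys.argv[1]}b.png',cv2.resize(f[80:230,110:280],None,fx=4,fy=4))
C=np.array([595.5,121.4])
z=W[...,2];d=np.hypot(W[...,0]-C[0],W[...,1]-C[1]); b=f.astype(int)
for n,m in(('stapler',(z>79)&(z<92)&(d<82)),('walls',(z>66)&(z<79)&(d<97)&(b.min(-1)>110)),('knob',(d<135)&(d>100)&(z>74)&(z<90)&(b[...,0]>b[...,2]+60))):
    P=W[m]
    if len(P)>5: print(n,len(P),P.mean(0).round(1),cv2.minAreaRect(P[:,:2].astype(np.float32)))
E
python3 fit.py top5; python3 p.py 529 218 150 34.5
```

```text
t: 14.98
ee_pos: [413.8, -2.6, 201.6]
orientation: [-3.003, -0.922, 0.002]
force: [-0.7, 0.8, -0.6]
width: 0.6
grasp_force: 0.0
stapler 266 [618.6 142.6  84.3] ((618.116455078125, 142.4822235107422), (87.61354064941406, 24.57276725769043), 34.016571044921875)
walls 145 [653.6 160.7  73.8] ((613.93017578125, 134.7478485107422), (129.5974578857422, 59.515140533447266), 33.34540939331055)
knob 35 [528.  217.3  79.7] ((528.010498046875, 217.26113891601562), (17.199432373046875, 13.144989967346191), 46.443359375)
[0.2176, -0.1184, 0.0523, 0.0001, -0.0001, -0.2509]
yaw -55.83 t 15.025 [415.4  -2.2 202.2] F [0.4 0.3 0.3] w 0.594 gf 0.0
```

View pics/top5b.png

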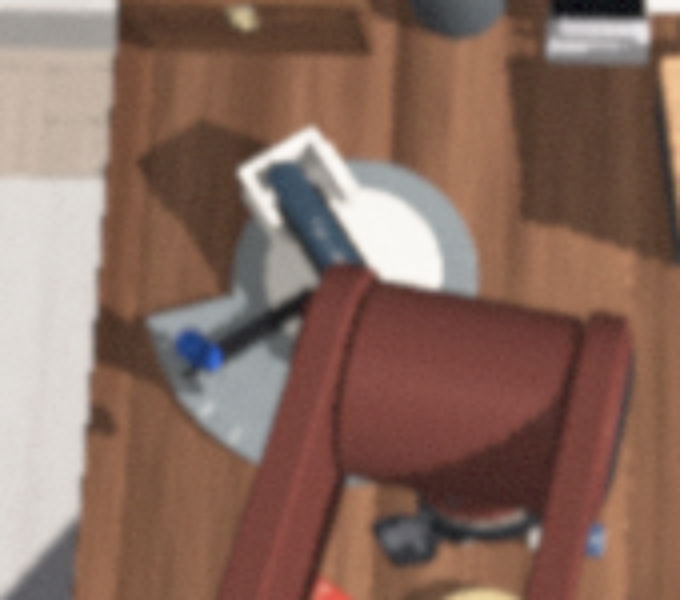

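The stapler sits in the cradle: its top is at z 84 and its axis at 34°, along the cradle. The knob at crop pixel (197,350) has not moved. Next is the knob.

```bash
python3 -m crank '[[0.05,-0.03,0,0,0,-0.03,0.2],[0.1,-0.06,0,0,0,-0.06,0.2],[0.15,-0.09,0.01,0,0,-0.09,0.2],[0.2,-0.118,0.03,0,0,-0.12,0.2],[0.218,-0.118,0.052,0,0,-0.15,0.2],[0.218,-0.118,0.052,0,0,-0.18,0.2],[0.218,-0.118,0.052,0,0,-0.21,0.2],[0.218,-0.118,0.052,0,0,-0.24,0.2],[0.218,-0.118,0.052,0,0,-0.251,0.2],[0.218,-0.118,0.052,0,0,-0.251,0.2],[0.218,-0.118,0.052,0,0,-0.251,0.2]]'; python3 p.py 529 218.3 43 34.3
```

```text
t: 16.4
ee_pos: [530.2, 219.1, 150.1]
orientation: [-1.46, -2.781, -0.0]
force: [0.1, -0.3, 0.4]
width: 0.599
grasp_force: 0.0
[0.0, -0.0014, 0.1071, -0.0, -0.0, 0.0008]
yaw 34.61 t 16.4 [530.2 219.1 150.1] F [ 0.1 -0.3  0.4] w 0.599 gf 0.0
```

```bash
python3 -m crank '[[0,-0.001,0.05,0,0,0.001,0.2],[0,-0.001,0.085,0,0,0.001,0.2],[0,-0.001,0.105,0,0,0.001,0.2],[0,-0.001,0.107,0,0,0.001,0.2],[0,-0.001,0.107,0,0,0.001,-0.4],[0,-0.001,0.107,0,0,0.001,-1],[0,-0.001,0.107,0,0,0.001,-1],[0,-0.001,0.107,0,0,0.001,-1],[0,-0.001,0.107,0,0,0.001,-1]]' 30
cat > arc.py <<'E'
import numpy as np,sys
from p import row,robot
C=np.array([595.5,121.4]); o=robot.observe()
p=o['ee_pos'][:2]-C; th0=np.degrees(np.arctan2(p[1],p[0]))%360; r=np.hypot(*p)
end=float(sys.argv[1]) if len(sys.argv)>1 else 208.6
n=int(np.ceil(abs(end-th0)/5)); print('th0',th0,'r',r)
from scipy.spatial.transform import Rotation as R
m=R.from_rotvec(o['orientation']).as_matrix()[:,1]; y0=np.degrees(np.arctan2(m[1],m[0]))
for k in range(1,n+1):
    th=th0+(end-th0)*k/n; a=np.radians(th)
    print(k,[round(v,3) for v in row([*(C+r*np.array([np.cos(a),np.sin(a)])),o['ee_pos'][2],y0+th-th0],o)])
E
sed -i 's/^o=robot.observe()$/if __name__!="__main__": sys.argv=sys.argv[:1]\no=robot.observe()/' p.py
sed -i 's/^from p import row,robot/av=sys.argv[:]\nfrom p import row,robot\nsys.argv=av/' arc.py; python3 arc.py 208.6
```

```text
t: 17.52
ee_pos: [530.8, 218.4, 45.2]
orientation: [1.467, 2.775, 0.004]
force: [-0.2, 0.7, 5.9]
width: 0.243
grasp_force: 29.8
yaw 34.27 t 17.525 [530.8 218.4  45.2] F [-0.2  0.7  5.9] w 0.243 gf 29.768281490541995
th0 123.68156119417277 r 116.60154531458106
1 [-0.0, -0.01, -0.0, 0.001, 0.0, -0.014]
2 [-0.002, -0.02, -0.0, 0.001, 0.0, -0.028]
3 [-0.004, -0.03, -0.0, 0.001, 0.0, -0.042]
4 [-0.007, -0.04, -0.0, 0.001, 0.0, -0.056]
5 [-0.01, -0.049, -0.0, 0.001, 0.0, -0.069]
6 [-0.015, -0.058, -0.0, 0.001, 0.0, -0.083]
7 [-0.02, -0.067, -0.0, 0.001, 0.0, -0.097]
8 [-0.026, -0.075, -0.0, 0.001, 0.0, -0.111]
9 [-0.033, -0.083, -0.0, 0.001, 0.0, -0.125]
10 [-0.041, -0.09, -0.0, 0.001, 0.0, -0.139]
11 [-0.049, -0.096, -0.0, 0.001, 0.001, -0.153]
12 [-0.057, -0.102, -0.0, 0.001, 0.001, -0.167]
13 [-0.066, -0.106, -0.0, 0.0, 0.001, -0.18]
14 [-0.075, -0.11, -0.0, 0.0, 0.001, -0.194]
15 [-0.085, -0.114, -0.0, 0.0, 0.001, -0.208]
16 [-0.095, -0.116, -0.0, 0.0, 0.001, -0.222]
17 [-0.105, -0.117, -0.0, 0.0, 0.001, -0.236]
```

```bash
python3 -m crank '[[0,-0.005,0,0,0,-0.007,-1],[0,-0.01,0,0,0,-0.014,-1],[-0.002,-0.02,0,0,0,-0.028,-1],[-0.004,-0.03,0,0,0,-0.042,-1],[-0.007,-0.04,0,0,0,-0.056,-1],[-0.01,-0.049,0,0,0,-0.069,-1],[-0.015,-0.058,0,0,0,-0.083,-1],[-0.02,-0.067,0,0,0,-0.097,-1],[-0.02,-0.067,0,0,0,-0.097,-1]]'; python3 arc.py 208.6
```

```text
t: 18.65
ee_pos: [487.3, 162.7, 45.2]
orientation: [0.567, 3.085, 0.0]
force: [1.3, -3.0, 5.9]
width: 0.243
grasp_force: 29.8
yaw 69.18 t 18.65 [487.3 162.7  45.2] F [ 1.3 -3.   5.9] w 0.243 gf 29.761976022273302
th0 159.0984887896245 r 115.83670952989776
1 [-0.0, -0.01, -0.0, 0.0, 0.001, -0.014]
2 [-0.002, -0.02, -0.0, 0.0, 0.001, -0.028]
3 [-0.004, -0.03, -0.0, 0.0, 0.001, -0.041]
4 [-0.007, -0.039, -0.0, 0.0, 0.001, -0.055]
5 [-0.011, -0.049, -0.0, 0.0, 0.001, -0.069]
6 [-0.015, -0.057, 0.0, -0.0, 0.001, -0.083]
7 [-0.021, -0.066, 0.0, -0.0, 0.001, -0.096]
8 [-0.026, -0.074, 0.0, -0.0, 0.001, -0.11]
9 [-0.033, -0.081, 0.0, -0.0, 0.001, -0.124]
10 [-0.041, -0.088, 0.0, -0.0, 0.001, -0.138]
```

```bash
python3 -m crank '[[0,-0.005,0,0,0,-0.007,-1],[0,-0.01,0,0,0,-0.014,-1],[-0.002,-0.02,0,0,0,-0.028,-1],[-0.004,-0.03,0,0,0,-0.041,-1],[-0.007,-0.039,0,0,0,-0.055,-1],[-0.011,-0.049,0,0,0,-0.069,-1],[-0.015,-0.057,0,0,0,-0.083,-1],[-0.021,-0.066,0,0,0,-0.096,-1],[-0.026,-0.074,0,0,0,-0.11,-1],[-0.033,-0.081,0,0,0,-0.124,-1],[-0.037,-0.085,0,0,0,-0.131,-1],[-0.041,-0.088,0,0,0,-0.138,-1],[-0.041,-0.088,0,0,0,-0.138,-1],[-0.041,-0.088,0,0,0,-0.138,-1]]'; python3 arc.py 208.6
python3 - <<'E'
from h import *
for n in('top','scene'):
    W,f=snap(n,n+'6'); z=W[...,2]; b=f.astype(int)
    C=np.array([595.5,121.4]); d=np.hypot(W[...,0]-C[0],W[...,1]-C[1])
    for q,m in(('knob',(b[...,0]>b[...,2]+60)&(d>95)&(d<140)&(z>30)&(z<88)),('st',(z>80)&(z<90)&(d<80)),('walls',(z>66)&(z<79)&(d<97)&(b.min(-1)>110)),('mark',(b[...,2]>b[...,0]+80)&(z>8)&(z<25)&(d<190)&(d>120))):
        P=W[m]
        if len(P)>8: print(n,q,len(P),P.mean(0).round(1),cv2.minAreaRect(P[:,:2].astype(np.float32)))
E
```

```text
t: 20.4
ee_pos: [493.3, 65.5, 45.2]
orientation: [-0.782, 3.041, -0.004]
force: [-1.5, -3.5, 9.0]
width: 0.237
grasp_force: 30.1
yaw 118.83 t 20.4 [493.3  65.5  45.2] F [-1.5 -3.5  9. ] w 0.237 gf 30.065302597358823
th0 208.6723447563736 r 116.46632840031516
1 [-0.0, 0.0, -0.0, -0.0, 0.0, 0.0]
top st 57 [622.3  69.8  84.5] ((619.4678344726562, 73.2086181640625), (17.18800926208496, 40.11016082763672), 19.763057708740234)
top walls 90 [643.2  70.3  73.8] ((621.6632080078125, 130.30014038085938), (40.38921356201172, 175.06996154785156), 15.660575866699219)
top mark 42 [447.7  37.8  16.5] ((448.8360900878906, 40.849586486816406), (24.069772720336914, 17.414424896240234), 28.099952697753906)
scene knob 17 [489.8  70.6  33.4] ((489.8546447753906, 69.50469970703125), (17.99454689025879, 6.059215545654297), 72.60166931152344)
scene st 496 [589.  127.4  84.5] ((593.1089477539062, 122.39461517333984), (24.755739212036133, 144.59136962890625), 28.174726486206055)
scene walls 371 [595.  137.1  72.8] ((599.224365234375, 122.52839660644531), (60.20021057128906, 176.28274536132812), 27.760848999023438)
scene mark 127 [455.4  46.3  15.8] ((459.3009338378906, 46.5958366394043), (41.359981536865234, 18.568511962890625), 26.751571655273438)
```

```bash
python3 -m crank '[[0,0,0,0,0,0,-0.6],[0,0,0,0,0,0,-0.2],[0,0,0,0,0,0,0.2],[0,0,0,0,0,0,0.2],[0,0,0,0,0,0,0.2],[0,0,-0.02,0,0,0,0.2],[0,0,-0.06,0,0,0,0.2],[0,0,-0.1,0,0,0,0.2],[0,0,-0.15,0,0,0,0.2],[0,0,-0.2,0,0,0,0.2],[0,0,-0.2,0,0,0,0.2]]'; python3 p.py 450 -250 245 118.8
```

```text
t: 21.88
ee_pos: [495.5, 66.9, 249.0]
orientation: [-0.781, 3.032, -0.004]
force: [0.2, 1.0, 0.2]
width: 0.596
grasp_force: 0.0
[0.1929, -0.2554, 0.0035, -0.0009, 0.0015, 0.0002]
yaw 118.88 t 21.875 [495.5  66.9 249. ] F [0.2 1.  0.2] w 0.596 gf 0.0
```

```bash
python3 -m crank '[[0.035,-0.045,0,0,0,0.02,0.2],[0.07,-0.09,0,0,0,0.05,0.2],[0.105,-0.135,0,0,0,0.08,0.2],[0.14,-0.18,0,0,0,0.1,0.2],[0.175,-0.225,0,0,0,0.12,0.2],[0.193,-0.255,0,0,0,0.12,0.2],[0.193,-0.255,0,0,0,0.12,0.2],[0.193,-0.255,0,0,0,0.12,0.2]]'
python3 - <<'E'
from h import *
C=np.array([595.5,121.4])
for n in('top','scene'):
    W,f=snap(n,n+'7'); z=W[...,2]; b=f.astype(int)
    if n=='top':cv2.imwrite('pics/top7b.png',cv2.resize(f[80:260,110:370],None,fx=3,fy=3))
    d=np.hypot(W[...,0]-C[0],W[...,1]-C[1])
    for q,m in(('knob',(b[...,0]>b[...,2]+60)&(d>95)&(d<140)&(z>74)&(z<88)),('st',(z>80)&(z<90)&(d<80)),('walls',(z>66)&(z<79)&(d<97)&(b.min(-1)>110)),('mark',(b[...,2]>b[...,0]+80)&(z>8)&(z<25)&(d<190)&(d>120))):
        P=W[m]
        if len(P)>8:
            c,s,a=cv2.minAreaRect(P[:,:2].astype(np.float32)); print(n,q,len(P),np.round([*c,*s,a],1),'bearing',np.degrees(np.arctan2(c[1]-C[1],c[0]-C[0]))%360)
E
```

```text
t: 22.88
ee_pos: [445.6, -248.8, 242.0]
orientation: [-0.392, -3.115, -0.003]
force: [-0.1, 0.2, -0.2]
width: 0.601
grasp_force: 0.0
top knob 47 [490.9  65.7  17.9  19.   40.1] bearing 208.01744658263055
top st 474 [591.  119.   25.3 147.1  28.2] bearing 207.93991629743246
top walls 328 [595.8 121.8  61.1 173.3  27.7] bearing 55.3148890130425
top mark 89 [456.   44.2  40.5  18.7  27.2] bearing 208.96557930898695
scene knob 55 [492.8  67.4  14.8  19.6  40.7] bearing 207.73293199517252
scene st 495 [593.4 122.   24.9 146.6  28.2] bearing 164.92471665251855
scene walls 433 [598.4 122.3  60.  176.   27.9] bearing 17.07995742519815
scene mark 129 [459.4  46.4  41.5  19.4  29.8] bearing 208.85052682290814
```

View pics/top7b.png

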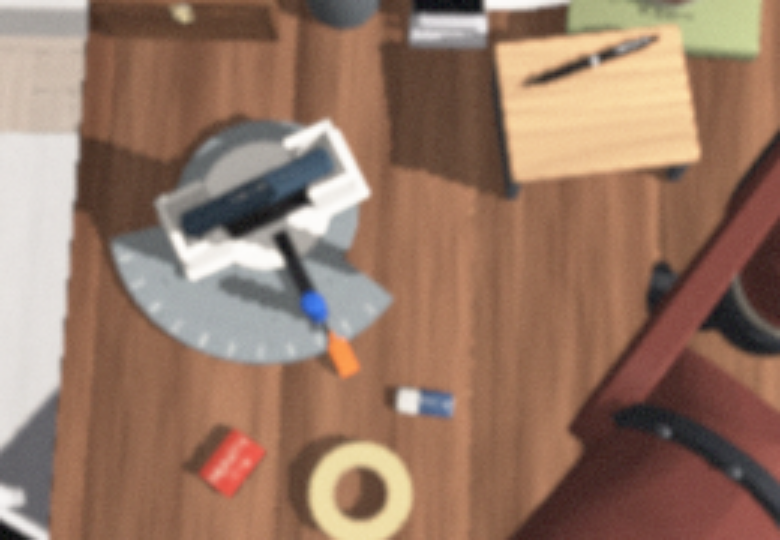

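The final picture shows the stapler in the cradle at (260,190), and the lever and blue knob at (315,305) pointing at the orange marker at (343,355). The angle differs by about 1°. The stapler is about 5 mm off centre, within the 12 mm limit, and the arm is clear.

```bash
python3 -c "
from station import robot
print(robot.close_job())"
```

```text
the job is handed in; nothing more can be done
None
```

The job is handed in, but no verdict came back: the stapler stands in the cradle about 5 mm off centre (limit 12 mm), the lever is about 1° (0.02 rad) off the orange marker (limit 0.06 rad), and the mouse, eraser and matchbox were not touched.

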